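Give the crumb mill a short burst

TASK

The hopper of the bread-crumb mill is loaded: slide its cover fully shut, and only then start the mill by pulling the red knob out until it clicks and stays out by itself. Take your hand right off the knob and let the mill run for at least two seconds, then stop it by pushing the red knob fully back in. Leave the cover shut, the black fineness selector as it is set, and the other things on the table where they are.

Things in the scene. Friction and masses are not known exactly. Their poses are not given: they have to be found in the camera images.
- mill: Steel bread-crumb mill, fixed, 290 (x) x 380 (y) x 200 mm high. Origin: centre of its underside, on the table. x points from its front (robot side) to its back, y to its left, z up. The flat deck (z 200 mm) spans x -50 to 150; before it a 45 degree fascia falls to x -140, z 110. Hopper opening: left half of the deck (y 12 to 172). A spout juts 30 mm from the front, left half, below z 112.
- cover (a joint): The hopper cover, a clear pane in an aluminium frame, 176 x 180 mm, 6 mm thick, flat in rails on the deck (top face 208 mm above the table). Value in m: 0 = fully shut against its end stop, 0.17 = fully open over the motor (right half). It shuts along the mill's +y, against about 2 N of friction, and stays where it is left.
- cover_handle (a point): Middle of the cover's handle, on the bar's axis: a straight black bar 12 mm thick, 110 mm long along the mill's x, across the middle of the cover, 32 mm above the cover's top face (240 mm above the table). It stands on posts at its two ends; the space under it is open. Axes as the mill's.
- start_knob (a joint): Travel of the push-pull start knob in m: 0 = pushed home (stopped), 0.018 = pulled out (running). A spring detent snaps it to the nearer end and holds it there: about 5 N pulls it out of the one end or pushes it out of the other, and some way past the middle it goes on by itself. Hard stops at both ends.
- knob_head (a point): Centre of the red knob's head, right half of the fascia: 46 mm in diameter, 24 mm thick, on an 18 mm stem; moves with the knob. z axis: the pull, square to the fascia, (-0.707, 0, 0.707) in the mill's axes; y as the mill's. The nearly flat outer face is 12 mm beyond this point, which is 38 mm off the fascia when home, 56 mm when out. Clear for 60 mm on both sides (y) of this point.
- selector_pointer (a point): Pointer tip of the black rotary fineness selector (38 mm dial, 24 mm high) on the fascia, 90 mm to the left (mill +y) of the red knob, on the same height. It turns easily about the fascia's normal: do not turn it.
- pan_rim (a point): Middle of the rear rim (64 mm up, nearest the mill) of the crumb pan, a steel pan 176 x 176 x 64 mm standing in front of the mill's left half, under the spout; its centre is 82 mm from here along the pan's -x. Leave it.
- spatula: Flat kitchen spatula with a yellow handle, 230 mm long, lying along its x axis beside the mill, on its right. Origin about its middle, on the table. Leave it.
- flour_tub: Clear flour tub with a green lid, 170 x 170 x 185 mm, to the left of the mill. Origin: centre of its underside. Leave it.
- jam_jar: Amber jar with a red cap, 72 mm in diameter, 110 mm high, on the left, nearer than the flour tub. Origin: centre of its underside. Leave it.
- bench_scraper: Steel bench scraper with a wooden grip, 125 x 150 x 20 mm, lying flat on the left. Origin: centre of its underside. Leave it.
- pot_lid: Red pot lid with a black knob, 180 mm in diameter, 64 mm high, to the right of the mill. Origin: centre of its underside. Leave it.

How it is judged (in metres and radians):
On the way, in this order (a step that is already met when the one before it is completed fails the run):
1. the cover is fully shut (within 5 mm) with the knob still in (value of joint cover below 0.005 m and value of joint start_knob below 0.004 m), for 0.2 s.
2. the knob stands out at its detent (beyond 15 mm), nothing touching it, with the cover shut, for 1.8 s (value of joint cover below 0.005 m and value of joint start_knob above 0.015 m and contact force between start_knob and anything else below 0.3 N), for 1.8 s.
At the end, for the whole second after the job is handed in: the red knob is pushed home (within 2 mm) and the cover is still fully shut (within 5 mm) and at rest, after the mill ran untouched (value of joint cover below 0.005 m and value of joint start_knob below 0.002 m and velocity of joint cover below 0.01 m/s).
It fails at once if the mill is started or runs (knob out by more than 6 mm) with the cover not shut (open by more than 8 mm) (value of joint start_knob above 0.006 m and value of joint cover above 0.008 m).
It fails at once if the fineness selector is turned (its pointer tip moves more than 6 mm) (distance of selector_pointer from where it was at the start of the episode above 0.006 m).
It fails at once if something else on the table (pan, spatula, tub, jar, scraper or lid) is moved by more than 30 mm (distance of any of pan_rim, spatula, flour_tub, jam_jar, bench_scraper, pot_lid from where it was at the start of the episode above 0.03 m).
It also fails if it takes over 53 s, if anything falls off the work surface, if the arm or the gripper's body presses on something with over 40 N, if the wrist force passes 120 N, or if a joint passes its speed limit or range.

ROBOT

A 7-joint arm with a two-finger parallel gripper is mounted at the origin on the work surface. World frame = base frame: x ahead of the robot, y to its left, z up, the work surface at z = 0. Lengths are in m, angles in degrees, forces in N, time in s.
With the tool pointing down it reaches from about 0.35 to 0.775 m from the base axis. Payload 3.1 kg.
Tool frame: the origin (TCP) lies on the centre line of the jaws, within the pads' length; the fingertips stand 17 mm ahead of it and the grasp point (between the pads) lies 2 mm behind it (robot.tip_reach is the distance from the TCP to the fingertips, in m); z points along the fingers, y is the direction in which the jaws open and shut (so a half turn about z gives the same grasp; the last joint's range is limited). The gripper opens to 85 mm and grips with 20 to 120 N. Pads are 22 mm wide; open, the fingers measure 114 mm over their backs; the gripper's body (76 mm by 85 mm) begins 54 mm behind the grasp point. The pads swing forward as they close: fully open they stand 13 mm farther back than shut.
Start: joints at [70.72, 17.813, 0.802, 86.603, -0.252, 75.585, -1.558], TCP at [0.16, -0.526, 0.248] pointing down, gripper open.
Joint ranges: [-154.91, 154.91], [-16.99, 109.72], [-72.82, 74.43], [7.12, 147.25], [-82.49, 262.49], [11.32, 116.49], [-174.64, 174.64]. Speed limits (degrees/s): [159.86, 159.86, 180, 180, 180, 180, 180].

INTERFACE

Orientations are given as [roll, pitch, yaw] about the fixed x, y, z axes, in that order (R = Rz(yaw) Ry(pitch) Rx(roll)).
In Python, from station import robot, fingers, vision, workorder, recognise gives the robot as it stands. Calls block until the motion is done:
- robot.move_to(position, orientation): joint-space move of the TCP to a pose.
- robot.line_to(position, orientation=None, velocity=0.15, f_stop=None): straight line of the TCP; orientation=None keeps the orientation; velocity is the mean speed in m/s. With f_stop (N) it stops when the force on the tool has changed by that much, and returns True; else False.
- robot.move_j(angles): joint-space move.
- fingers.gripper_to(opening, force=None): opening from 0.0 (shut) to 1.0 (fully open); force is the grip in N (None keeps the last); returns when the fingers have stopped.
- robot.pause(seconds).
- robot.inverse_kinematics(position, orientation): joint angles nearest the present ones, or None.
- vision.grab_frame(name): name is "scene" or "top"; returns the picture (480x640x3 uint8, red, green, blue); there is no depth.
- vision.calibration(name): a dict with "mtx" (3x3 intrinsics, pixels), "k1" (the pictures are not rectified: a ray, as slopes to the right and down, at radius r is drawn at 1 + k1 r^2 times it, then the intrinsics apply), "extrinsics" (4x4, takes a point from world to camera coordinates). Camera axes: x right, y up, looking along -z (the intrinsics and any distortion apply to the point x, -y, -z); pixel columns grow to the right and rows downward; lengths in m; the calibration is good to about 2 mm. A picture is of the moment at which its call begins. calibration takes no time and is no camera call.
A pose or a line that the arm cannot do raises robot.PlanningError and nothing moves.
- workorder.close_job(): hands the job in, once; it reports no verdict.
Trained networks look in the newest picture that a camera, given by its name, has taken for a name from the list of things; names that differ only in an ending like _2 or _b are one class to them, and where a whole thing is asked for, a point or a joint stands for the part that bears it (a point fixed in the world has none). Each returns a list of dicts, best first, with "p" (0 to 1); they miss things now and then, are a little off and sometimes report something else, mostly with a low value. They report only what shows in the picture. A call takes as long as a camera call.
- recognise(label, camera): "rect" ([centre column, centre row, width, height] in pixels, round what is visible of it).
Readings, each from a call of its own:
- robot.current_time_s(): time.
- robot.current_joint_positions(): joint angles.
- robot.current_dq(): joint speeds.
- robot.current_joint_torque(): joint torques, N m.
- robot.current_tool_pos(): TCP position.
- robot.current_eef_rot(): TCP orientation.
- robot.current_contact_force(): force on the tool from outside, world axes, zero at the start.
- robot.current_torque(): the same for the moment, N m.
- robot.current_finger_gap(): opening from 0.0 (shut) to 1.0 (fully open).
Only numpy, scipy, OpenCV 4.12 (cv2) and the standard library are available. Lean on these libraries where they do the work, as an engineer would, in place of code of your own. Each camera call takes 0.05 s, during which the arm holds its last target. There are 200 camera calls.

## Working session

There is one attempt and no reset: what is moved stays moved. The work goes in short steps, each a Python script; the robot and the scene stay as the last script left them, time stands still between calls to the robot, and variables do not carry over. Pictures are saved under pics/ and viewed, about 8 in all and at most 12, crops included, and the job is handed in when it is done.

```bash
mkdir -p pics
cat > h.py <<'E'
import numpy as np, cv2
from station import robot, fingers, vision, workorder, recognise
from scipy.optimize import least_squares
def proj(P,cam):
    c=vision.calibration(cam); P=np.atleast_2d(P); E=np.array(c["extrinsics"]); K=np.array(c["mtx"])
    q=P@E[:3,:3].T+E[:3,3]; s=np.c_[q[:,0]/-q[:,2],-q[:,1]/-q[:,2]]
    s=s*(1+c["k1"]*(s**2).sum(1,keepdims=True)); return s@K[:2,:2].T+K[:2,2]
def at_z(uv,z,cam,g=(0.6,0)):
    return np.r_[least_squares(lambda p:(proj([p[0],p[1],z],cam)-uv).ravel(),g).x,z]
def tri(uv1,uv2,g=(0.6,0,0.2)):
    r=least_squares(lambda p:np.r_[(proj(p,"scene")-uv1).ravel(),(proj(p,"top")-uv2).ravel()],g); return r.x,np.abs(r.fun).max()
def save(cam,name):
    im=vision.grab_frame(cam); cv2.imwrite(f"pics/{name}.png",im[:,:,::-1]); return im
E
python3 - <<'E'
from h import *
for c in("scene","top"):
    save(c,c+"0"); k=vision.calibration(c);E=np.array(k["extrinsics"]);print(c,-E[:3,:3].T@E[:3,3],k["mtx"],k["k1"])
    for l in["mill","cover","cover_handle","start_knob","knob_head","selector_pointer","pan_rim","spatula","flour_tub","jam_jar","pot_lid"]:
        print(l,[(np.round(d["rect"],1).tolist(),round(d["p"],2)) for d in recognise(l,c)[:2]])
print(robot.current_time_s())
E
```

```text
scene [ 1.16651774 -0.83459697  1.35349245] [[529.6979989    0.         315.03363216]
 [  0.         529.6979989  240.91766323]
 [  0.           0.           1.        ]] -0.07276391325302843
mill [([330.8, 290.3, 138.2, 154.0], 0.6)]
cover [([344.2, 271.8, 78.0, 62.2], 0.67)]
cover_handle [([343.1, 272.8, 78.6, 70.6], 0.86), ([275.6, 285.4, 10.9, 13.6], 0.62)]
start_knob [([275.5, 286.0, 15.6, 13.2], 0.76), ([387.9, 183.7, 22.6, 31.8], 0.29)]
knob_head [([275.2, 285.6, 16.9, 17.7], 0.51)]
selector_pointer [([293.8, 267.6, 10.9, 15.8], 0.54)]
pan_rim [([263.2, 254.4, 59.0, 59.2], 0.95)]
spatula [([296.2, 383.5, 82.9, 47.7], 0.74), ([261.4, 252.5, 59.1, 57.7], 0.63)]
flour_tub [([428.6, 197.0, 77.7, 82.4], 0.6)]
jam_jar [([388.1, 184.4, 19.1, 35.5], 0.9)]
pot_lid [([217.9, 394.1, 65.7, 60.1], 0.79), ([429.2, 196.0, 74.6, 81.8], 0.41)]
top [ 0.28088244 -0.01506669  1.22907337] [[484.66226046   0.         317.31201671]
 [  0.         484.66226046 243.75943497]
 [  0.           0.           1.        ]] -0.034515743663457575
mill [([343.8, 211.7, 192.0, 178.9], 0.86), ([132.3, 199.6, 105.1, 90.7], 0.65)]
cover [([346.9, 185.3, 97.1, 92.0], 0.58)]
cover_handle [([347.2, 180.2, 98.4, 92.2], 0.95)]
start_knob [([416.1, 242.1, 19.0, 21.9], 0.89), ([337.9, 327.0, 91.8, 88.8], 0.74)]
knob_head [([414.7, 239.8, 18.8, 19.5], 0.74)]
selector_pointer [([372.0, 245.8, 16.2, 20.1], 0.47)]
pan_rim [([339.7, 326.4, 92.4, 91.2], 0.92)]
spatula [([440.9, 192.9, 40.9, 77.5], 0.86), ([371.2, 245.4, 14.0, 19.0], 0.56)]
flour_tub [([133.7, 198.4, 102.6, 93.0], 0.86)]
jam_jar [([129.6, 275.2, 42.6, 35.9], 0.91)]
pot_lid [([506.2, 249.2, 74.7, 66.6], 0.92), ([416.4, 243.0, 19.6, 19.6], 0.29)]
1.2
```

View pics/scene0.png

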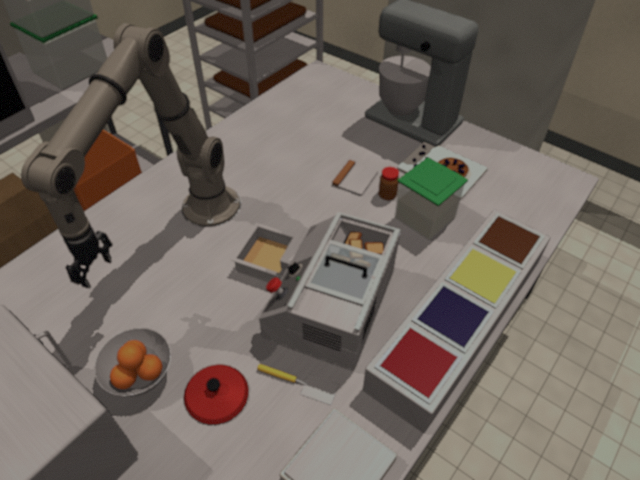

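View pics/top0.png

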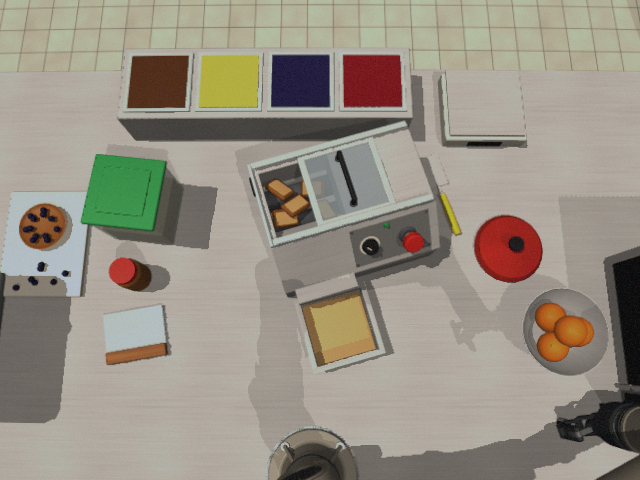

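Scene: mill in the centre, handle at about (346,263), red knob (275,286). Top: handle bar from (339,153) to (354,204), red knob (413,241), selector (371,246), cover partly open. I'll zoom in on both.

Run:
```python
import cv2
a=cv2.imread("pics/top0.png")[110:310,235:455];b=cv2.imread("pics/scene0.png")[205:355,240:410]
cv2.imwrite("pics/ctop.png",cv2.resize(a,(660,600),interpolation=2));cv2.imwrite("pics/cscn.png",cv2.resize(b,(680,600),interpolation=2))
```

```text
(no output)
```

View pics/ctop.png

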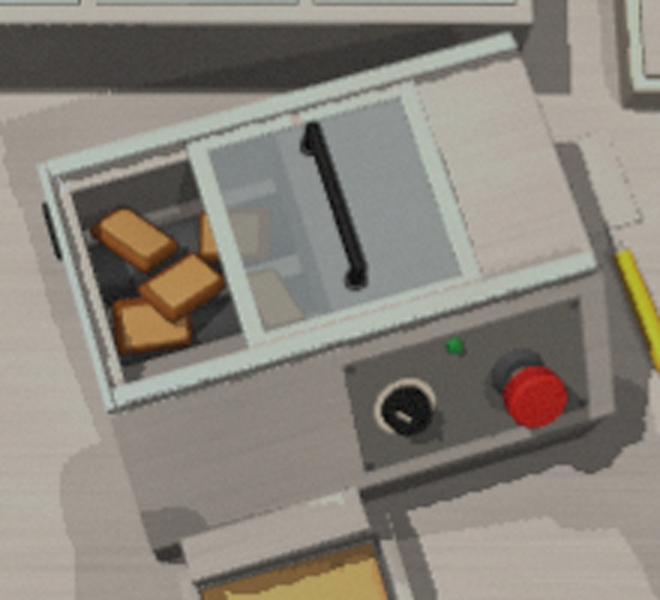

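View pics/cscn.png

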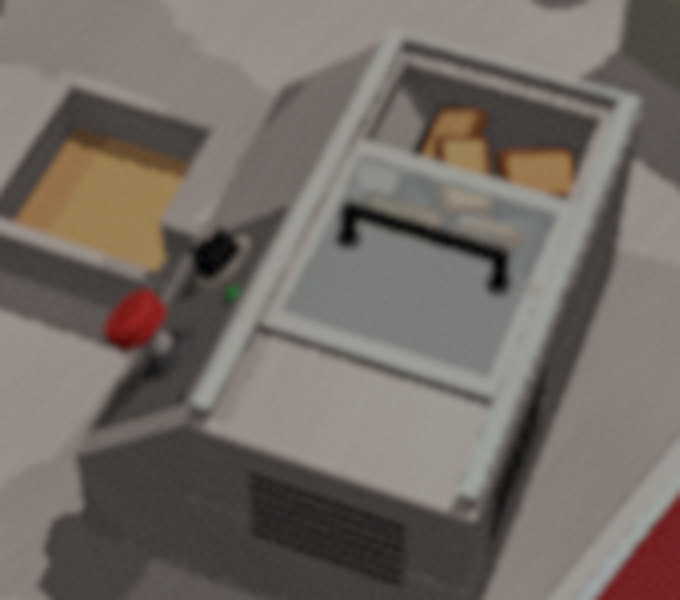

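Run:
```python
from h import *
T=lambda u,v:np.array([235+u/3,110+v/3]);S=lambda u,v:np.array([240+u/4,205+v/4])
for n,s,t in[("hF",S(348,210),T(356,278)),("hB",S(502,258),T(313,128)),("knob",S(135,318),T(536,396)),("dial",S(215,255),T(407,408)),
 ("FL",S(395,35),T(113,405)),("BL",S(637,98),T(40,167)),("FR",S(200,405),T(593,262)),("BR",S(467,505),T(512,38))]:
    p,e=tri(s,t);print(n,p.round(4),round(e,2))
```

```text
hF [ 0.5991 -0.0891  0.2302] 1.78
hB [ 0.7109 -0.0602  0.2365] 0.89
knob [ 0.5217 -0.2247  0.1849] 1.12
dial [ 0.5172 -0.1327  0.1609] 0.49
FL [0.5102 0.0852 0.2074] 1.39
BL [0.6915 0.1429 0.2099] 0.95
FR [ 0.6167 -0.2655  0.2118] 1.21
BR [ 0.7971 -0.2153  0.2074] 0.44
```

```bash
cat >> h.py <<'E'
from scipy.spatial.transform import Rotation as Ro
O=np.array([.606,-.077,0.]);RM=Ro.from_euler("z",16.5,degrees=True).as_matrix()
W=lambda p:(O+RM@np.array(p,float))
def ori(zm,s=1):
    z=RM@np.array(zm,float);z/=np.linalg.norm(z);y=s*RM[:,1]
    return Ro.from_matrix(np.c_[np.cross(y,z),y,z]).as_euler("xyz",degrees=True).tolist()
KN=np.array([-.707,0,.707]); KH=np.array([-.122,-.118,.182])
E
python3 - <<'E'
from h import *
for s in(1,-1):
    for n,p,o in[("handle",W([.048,-.012,.24]),ori([0,0,-1],s)),("shut",W([.048,.1,.24]),ori([0,0,-1],s)),("shuthi",W([.048,.1,.36]),ori([0,0,-1],s)),("knob",W(KH),ori([1,0,-1],s)),("knobback",W(KH+.12*KN),ori([1,0,-1],s))]:
        q=robot.inverse_kinematics(p.tolist(),o);print(s,n,p.round(3),np.round(o,1),None if q is None else np.round(q,1))
E
```

```text
1 handle [ 0.655 -0.075  0.24 ] [-180.     0.  -163.5] [ 27.6  36.9 -41.4  66.5  23.5  84.6  96.5]
1 shut [0.624 0.033 0.24 ] [-180.     0.  -163.5] [ 23.   33.9 -46.5  73.3  24.1  82.6  85.1]
1 shuthi [0.624 0.033 0.36 ] [-180.     0.  -163.5] [ 20.7  32.6 -48.8  58.1  24.2  98.3  86.9]
1 knob [ 0.523 -0.225  0.182] [-180.    45.  -163.5] [  -9.3   22.2   64.7  121.6  -79.    62.  -152.3]
1 knobback [ 0.441 -0.249  0.267] [-180.    45.  -163.5] [  -6.9    1.2   63.6  119.6  -54.2   58.3 -167.5]
-1 handle [ 0.655 -0.075  0.24 ] [180.    0.   16.5] [ 21.6  34.3 -29.4  66.8  16.2  82.8 -79. ]
-1 shut [0.624 0.033 0.24 ] [180.    0.   16.5] [ 18.2  31.4 -37.2  73.5  18.6  81.  -91.2]
-1 shuthi [0.624 0.033 0.36 ] [180.    0.   16.5] [ 17.1  30.6 -40.6  58.3  19.5  97.1 -90.3]
-1 knob [ 0.523 -0.225  0.182] [180.  -45.   16.5] [ 62.   13.9 -21.1 119.4 -60.3  38.1  15.3]
-1 knobback [ 0.441 -0.249  0.267] [180.  -45.   16.5] [ 69.2   2.6 -15.  117.5 -52.7  56.   10.3]
```

Run:
```python
from h import *
o=ori([0,0,-1],-1)
p=robot.current_tool_pos();robot.line_to([p[0]+.1,p[1]+.1,.38])
robot.move_to(W([.048,-.012,.34]).tolist(),o)
fingers.gripper_to(0.6,20)
print(robot.line_to(W([.048,-.012,.241]).tolist(),o,velocity=.08,f_stop=8),robot.current_tool_pos())
fingers.gripper_to(0,20)
print(robot.current_finger_gap(),robot.current_contact_force(),robot.current_time_s())
a=save("top","top1")[130:290,280:460];b=save("scene","scn1")[200:320,270:420]
cv2.imwrite("pics/c1.png",np.hstack([cv2.resize(a,(400,355)),cv2.resize(b,(400,355))])[:,:,::-1])
```

```text
False [ 0.65585249 -0.07480118  0.24180421]
0.12720011390500385 [ 0.6626122  -0.62038032  0.48566825] 6.8083
```

View pics/c1.png

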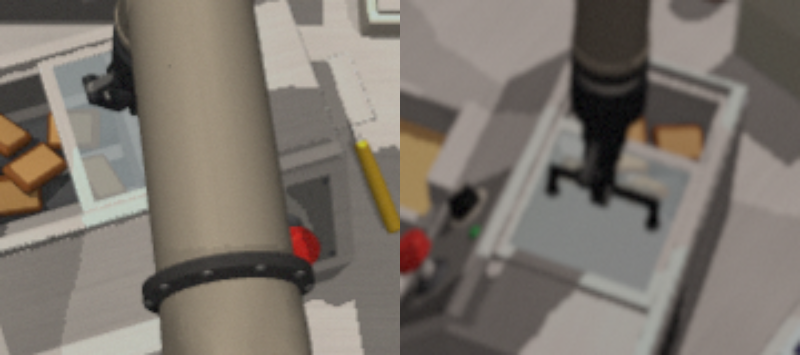

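The jaws hold the bar: the gap is about 11 mm, and the scene crop shows the fingers on the middle of the handle. Now I slide the cover shut.

Run:
```python
from h import *
p=np.array(robot.current_tool_pos());d=RM[:,1]
print(robot.line_to((p+d*.16).tolist(),velocity=.07,f_stop=12))
q=np.array(robot.current_tool_pos());print(RM.T@(q-p),RM.T@(q-O),np.dot(robot.current_contact_force(),d))
fingers.gripper_to(0.6);print(robot.current_contact_force())
robot.line_to([q[0],q[1],.36],velocity=.2)
robot.move_to(W([-.25,-.118,.40]).tolist(),ori([1,0,-1],-1))
print(np.round(robot.current_joint_positions(),1),robot.current_time_s())
a=save("top","top2")[110:310,235:455];b=save("scene","scn2")[205:355,240:410]
cv2.imwrite("pics/c2.png",np.hstack([cv2.resize(a,(400,364)),cv2.resize(b,(400,364))])[:,:,::-1])
```

```text
True
[-2.89999236e-04  1.00298659e-01  3.49807358e-05] [0.04785491 0.08803355 0.24143371] -0.46363000306062524
[-0.29648879  0.29485509 -0.19776522]
[ 49.5  -5.5  10.4 105.7 -44.9  73.1  -2.4] 10.8917
```

View pics/c2.png

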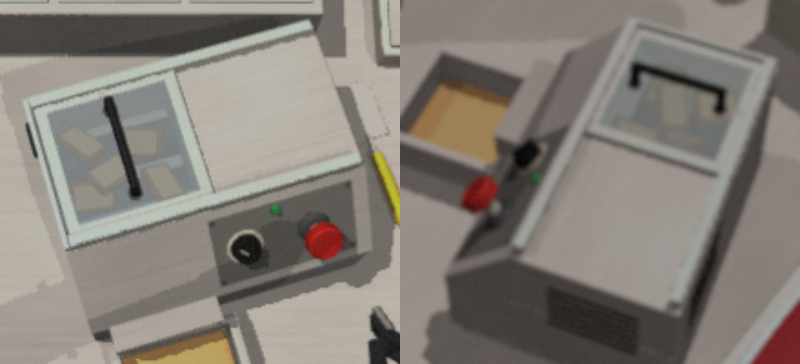

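The cover looks shut: its frame is flush with the left end rail, and the slide stopped on the 12 N force after 100 mm. The knob is still home at crop (323,240). The force read low after the stop, so I'll press once more to confirm the end stop before starting the mill.

Run:
```python
from h import *
o=ori([0,0,-1],-1);d=RM[:,1]
robot.move_to(W([.048,.088,.30]).tolist(),o)
robot.line_to(W([.048,.088,.241]).tolist(),o,velocity=.1,f_stop=8)
fingers.gripper_to(0,20)
p=np.array(robot.current_tool_pos());f0=np.array(robot.current_contact_force())
print(robot.line_to((p+d*.03).tolist(),velocity=.03,f_stop=20))
q=np.array(robot.current_tool_pos());print(RM.T@(q-p),RM.T@(np.array(robot.current_contact_force())-f0))
fingers.gripper_to(0.6)
robot.line_to([q[0],q[1],.34],velocity=.2)
robot.move_to(W([-.25,-.118,.40]).tolist(),ori([1,0,-1],-1))
fingers.gripper_to(1.0)
print(robot.current_time_s(),robot.current_tool_pos())
save("top","top3");save("scene","scn3")
ds=[recognise("start_knob",c)[0] for c in("scene","top")];print(ds)
print(tri(np.array(ds[0]["rect"][:2]),np.array(ds[1]["rect"][:2])),W(KH))
```

```text
True
[ 1.65388784e-05  2.85569690e-05 -1.38140303e-05] [-0.45446259 -1.27234239 -0.42357048]
17.1833 [ 0.40007156 -0.26093549  0.39995119]
[{'rect': [277.2, 286.1, 13.2, 11.9], 'p': 0.56}, {'rect': [415.4, 241.2, 20.0, 20.5], 'p': 0.8}]
(array([ 0.5269693 , -0.22620995,  0.18216573]), np.float64(3.4343014740853164)) [ 0.5225378 -0.2247906  0.182    ]
```

The cover did not move under 20 N, so it is on its stop. The knob measurements agree to 5 mm. Next I grasp it and pull.

Run:
```python
from h import *
o=ori([1,0,-1],-1)
robot.move_to(W(KH+.09*KN).tolist(),o)
print(robot.line_to(W(KH-.001*KN).tolist(),o,velocity=.08,f_stop=8))
fingers.gripper_to(0,70);print("gap",robot.current_finger_gap()*85)
p=np.array(robot.current_tool_pos());n=RM@KN
print(robot.line_to((p+n*.019).tolist(),o,velocity=.04,f_stop=25),(np.array(robot.current_tool_pos())-p)@n,np.dot(robot.current_contact_force(),n))
fingers.gripper_to(1.0)
q=np.array(robot.current_tool_pos());robot.line_to((q+n*.09).tolist(),o,velocity=.15)
t=robot.current_time_s();print(t)
a=save("top","top4")[110:310,235:455];b=save("scene","scn4")[205:355,240:410]
cv2.imwrite("pics/c4.png",np.hstack([cv2.resize(a,(400,364)),cv2.resize(b,(400,364))])[:,:,::-1])
```

```text
False
gap 42.9447133815422
True 0.01825436972482893 -3.3789340000787753
21.6
```

View pics/c4.png

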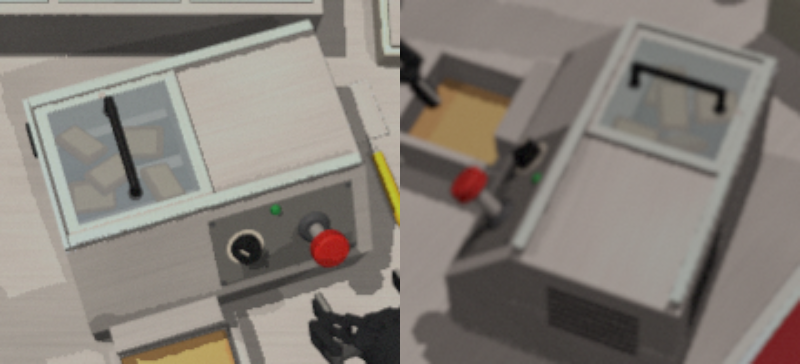

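The knob is out, with more stem visible and the head moved to crop (330,249). The cover is still shut, the selector is unchanged and the hand is clear. I let it run, then push the knob in.

Run:
```python
from h import *
o=ori([1,0,-1],-1);n=RM@KN
robot.pause(2.6)
fingers.gripper_to(0)
robot.line_to(W(KH+.075*KN).tolist(),o,velocity=.1,f_stop=8)
print(robot.line_to(W(KH+.018*KN).tolist(),o,velocity=.04,f_stop=25),((np.array(robot.current_tool_pos())-W(KH))@n))
robot.line_to(W(KH+.12*KN).tolist(),o,velocity=.15)
print(robot.current_time_s())
a=save("top","top5")[110:310,235:455];b=save("scene","scn5")[205:355,240:410]
cv2.imwrite("pics/c5.png",np.hstack([cv2.resize(a,(400,364)),cv2.resize(b,(400,364))])[:,:,::-1])
```

```text
True 0.029461715946728972
27.3667
```

View pics/c5.png

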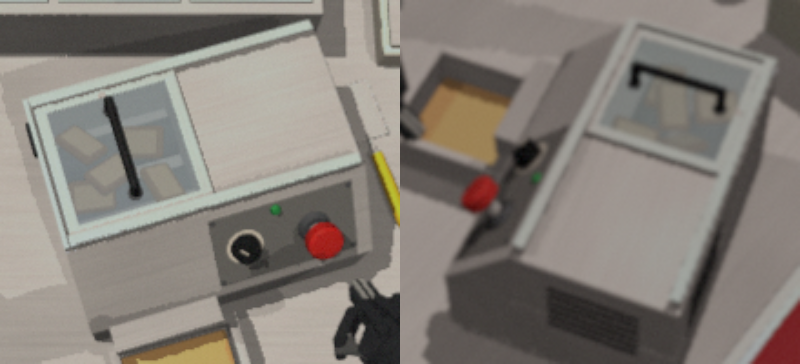

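The knob is home again, with the head at (323,240) as before. The push stopped at 29.5 mm against an expected 29 mm. The cover is shut, the selector is unchanged and the pan and spatula are in place.

```bash
python3 -c "
from h import *
workorder.close_job();print(robot.current_time_s())"
```

```text
the job is handed in; nothing more can be done
the job is handed in; nothing more can be done
```

The mill job is done and handed in at about 27 s of the 53 s allowed; the system reports no verdict.

- **Cover:** I slid it 100 mm until the 12 N force stop. The force read low just after that, so I gripped the handle again and pressed. The cover did not move before the 20 N stop tripped, and the pictures show it flush with the end rail.
- **Start:** I gripped the knob and pulled it 18.3 mm to its hard stop. With the hand clear, the picture showed it standing out by itself. I paused 2.6 s, plus the time to back off and return, before touching it again.
- **Stop:** I pushed the knob in with shut fingers until the 25 N force stop, 0.5 mm from the expected home position. The last picture shows it where it was before the pull.
- **Left alone:** The last crops show the selector, pan and spatula unchanged. I did not re-check the tub, jar, scraper and pot lid, but the arm did not work near them.

No check failed. The one disagreement was in finding the knob, where the network's position and my own differed by about 5 mm, which was well within the jaw clearance.

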